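# Stop the pump and dip its oil

## Robot

A 6-joint arm with a two-finger parallel gripper is mounted at the origin on the work surface. World frame = base frame: x ahead of the robot, y to its left, z up, the work surface at z = 0. Lengths are in m, angles in degrees, forces in N, time in s.
With the tool pointing down it reaches from about 0.3 to 0.85 m from the base axis. Payload 5.4 kg.
Tool frame: the origin (TCP) lies on the centre line of the jaws, within the pads' length; the fingertips stand 8 mm ahead of it and the grasp point (between the pads) lies 11 mm behind it; z points along the fingers, y is the line along which they close (so a half turn about z gives the same grasp; the last joint's range is limited). The gripper opens to 85 mm and grips with 20 to 120 N. Pads are 22 mm wide; open, the fingers measure 114 mm over their backs; the gripper's body (76 mm by 85 mm) begins 54 mm behind the grasp point. The pads swing forward as they close: fully open they stand 13 mm farther back than shut.
Start: joints at [60.499, 9.076, 91.501, -0, 79.423, -12.038], TCP at [0.173, 0.548, 0.239] pointing down, gripper open.
Joint ranges: [-166.64, 166.64], [-54.1, 131.32], [10.49, 154.53], [-73.88, 253.88], [9.74, 151.15], [-171.62, 171.62]. Speed limits (degrees/s): [147.25, 147.25, 180, 180, 180, 180].

## Interface

Orientations are given as a 3x3 rotation matrix whose columns are the frame's x, y, z axes.
In Python, from station import sensors, vision, robot, trace gives the robot as it stands.
- The arm moves only by the tool jog_arm, never from a script. Its argument "motion" is one flat list of numbers, 7 for each row, row after row: the shift along the world's x, y, z in units of 25 mm (1.0 is 25 mm), then the turn, a rotation vector about the world's x, y, z in units of 6 degrees (1.0 is 6 degrees), then the opening, from 0 (shut) to 1 (fully open). In form: [dx, dy, dz, ax, ay, az, grip, dx, dy, dz, ax, ay, az, grip, ...]. A call has exactly 5 rows; each row shifts and turns the commanded pose from where the row before left it; what a row does not reach is not made up. A row lasts 1/8 s, in which the tool goes at most 62.5 mm and 10.7 degrees, less where a joint would pass 70% of its speed; a pose out of reach is approached as far as the arm can. A call with a number of a shift or a turn outside -1 to 1 is refused whole. A call with a gripper value outside its range is refused whole. The fingers move at their own pace and stop on an object; the grip force is fixed at half the most. Time passes only in rows, so rows that do not move let the fingers close, or fill a call up. It gives the time, the measured TCP pose, the force, the opening and the grip force at its end, in the units of the state.
- sensors.observe(): the state, without advancing time (a new reading comes with each control period).
- vision.get_image(name): name is "side" or "top"; returns (picture, depth): 400x640x3 uint8, red, green, blue; 400x640 float32, m along the optical axis (not along the pixel's ray), 0 where there is no reading.
- vision.camera_info(name): a dict with "K" (3x3 intrinsics, pixels), "dist_coeffs" ([k1, k2, p1, p2, k3] as OpenCV has them; the pictures are not rectified), "pose" (4x4, takes a point from camera to world coordinates). Camera axes: x right, y down, z forward; pixel columns grow to the right and rows downward; lengths in m; the calibration is good to about 2 mm. A picture is of the moment at which its call begins. camera_info takes no time and is no camera call.
- robot.close_job(): hands the job in; it is judged then, once.
Trained networks look in the newest picture that a camera, given by its name, has taken for a name from the list of things; names that differ only in an ending like _2 or _b are one class to them, and where a whole thing is asked for, a point or a joint stands for the part that bears it (a point fixed in the world has none). Each returns a list of dicts, best first, with "confidence" (0 to 1); they miss things now and then, are a little off and sometimes report something else, mostly with a low value. They report only what shows in the picture. A call takes as long as a camera call.
- trace(target, camera): "region" (400x640 bool, what is visible of it) and "box" ([centre column, centre row, width, height] in pixels, round what is visible of it).
The state is a dict: "clock": time; "qpos": joint angles; "joint_vel": joint speeds; "joint_efforts": joint torques, N m; "ee_pos": TCP position; "orientation": TCP orientation; "force": force on the tool from outside, world axes, zero at the start; "ft_torque": the same for the moment, N m; "grip_width": finger opening in m; "grip_force": force on a finger pad.
Only numpy, scipy, OpenCV 4.12 (cv2) and the standard library are available. Lean on these libraries where they do the work, as an engineer would, in place of code of your own. Each camera call takes 0.05 s, during which the arm holds its last target. There are 200 camera calls.

## Task

Turn the pump's selector dial to the stop mark (the ring) so that it clicks in and let go of it, then take the gauge rod from its rest and push it tip first down the pump's inclined guide tube until its collar stops on the mouth of the tube. Pull the rod right out again and hold it level with its tip over the white drip tray, about 10 cm above the bench, ready for reading. Finish while still holding the rod there, still and touching nothing else, with the selector still at stop and the other things on the bench left where they are.

Things in the scene. Friction and masses are not known exactly. Their poses are not given: they have to be found in the camera images.
- dial (a joint): Selector dial on top of the grey control box; rad, growing clockwise seen from above. It clicks into four detents: 0 (cross mark), 0.55 (ring mark: STOP, the wanted one), 1.10 (one dot), 1.65 (two dots); it starts at a dotted one. Let go within 0.15 rad of a detent it snaps in; turning past takes under 0.1 N m.
- dial_grip (a point): Middle of the dial's upright grip bar, on the dial's axis, 104 mm above the bench. The bar (42 mm along x, 14 mm thick along y, 32 mm tall, top 12 mm above this point) turns with the dial; white pointer end at +x; pinch it along y from above. Box: 140 x 140 mm, 70 mm tall; the marks lie on its top, 50 mm from the axis.
- rod_handle (a point): Centre of the gauge rod's black handle (80 mm along x, 14 along y, 22 along z), on the rod's axis; x points to the tip. Ahead of it a steel collar (28 mm wide, 6 thick), then a steel shaft (8 mm thick, 120 long). About 105 g. It lies level, 65 mm up, open notches under handle x +23 to +39 mm and shaft; the rest is free: pinch along y from above, lift straight up.
- rod_collar (a point): Front face of the collar on the rod's axis, 46 mm ahead of the handle's centre; this face stops on the tube's mouth.
- rod_tip (a point): Tip end of the gauge rod on its axis, 166 mm ahead of the handle's centre and 120 mm ahead of the collar face.
- guide: Steel guide tube on the pump. Origin: centre of its mouth, 160 mm above the bench; +x runs down the tube's axis, 40 degrees below level; y is level. Bore 13 mm, 135 deep, flared to 22 mm over the first 8 mm; rim 32 mm across. Fixed. The mouth faces away from the robot: the rod goes in towards the robot, handle on the far side.
- pump: The grey pump (base plate 210 x 160 mm, case up to 102 mm, blue motor on top up to 180 mm above the bench); origin under it on the bench, the tube's mouth is at x = +90 mm, y = 0, z = 160 mm in its frame. Its tube leans toward its +x. Fixed.
- rest: Rest of the gauge rod: aluminium foot 130 x 60 x 10 mm with two white posts; origin under the foot's centre, its x is the rod's x and the handle's centre lies at about x = -75 mm. Fixed.
- tray: White open drip tray, 150 mm (x) by 130 mm (y), 30 mm tall; origin under its centre on the bench. Fixed.
- beaker: Bystander, leave it: empty glass beaker, 70 mm wide, 90 mm tall; origin under its centre.
- bottle: Bystander, leave it: white plastic bottle, 60 mm wide, 150 mm tall; origin under its centre.
- flange: Bystander, leave it: flat steel ring, 60 mm wide, 16 mm thick; origin under its centre.
- wrench: Bystander, leave it: open-ended wrench lying flat; origin under its centre.
- jar: Bystander, leave it: glass jar with steel lid, 64 mm wide, 70 mm tall; origin under its centre.
- plug: Bystander, leave it: short brass cylinder, 28 mm wide, 22 mm tall; origin under its centre.
- block: Bystander, leave it: white plastic block, 70 x 50 x 40 mm; origin under its centre.

How it is judged (in metres and radians):
On the way, in this order (a step that is already met when the one before it is completed fails the run):
1. the selector rests in the stop detent (ring mark), let go (value of joint dial between 0.4 and 0.7 rad and contact force between the fingers and dial below 0.1 N), for 0.2 s.
2. the rod is in the guide tube with its collar stopped on the mouth (x of rod_collar in the frame of guide above -0.003 m and y of rod_collar in the frame of guide between -0.004 and 0.004 m and z of rod_collar in the frame of guide between -0.004 and 0.004 m and angle between the x axis of rod_handle and the x axis of guide, either way round below 0.1 rad), for 0.2 s.
3. the rod is pulled right out of the tube (x of rod_tip in the frame of guide below -0.01 m), for 0.1 s.
At the end, for the whole second after the job is handed in: The rod is held still in the fingers, touching nothing else, level within 0.15 rad, its tip over the tray (inside its outline seen from above) and 60 to 160 mm above the bench; the dial is within 0.15 rad of the stop detent (value of joint dial between 0.4 and 0.7 rad and x of rod_tip in the frame of tray between -0.075 and 0.075 m and y of rod_tip in the frame of tray between -0.065 and 0.065 m and height (world z) of rod_tip between 0.06 and 0.16 m and angle between rod_handle's own x axis and vertical between 1.4208 and 1.7208 rad and contact force between the fingers and rod above 2 N and linear speed of rod below 0.03 m/s and contact force between rod and tray below 0.1 N and contact force between rod and rest below 0.1 N and contact force between rod and pump below 0.1 N and contact force between rod and guide below 0.1 N and contact force between rod and beaker below 0.1 N and contact force between rod and bottle below 0.1 N and contact force between rod and flange below 0.1 N and contact force between rod and wrench below 0.1 N and contact force between rod and jar below 0.1 N and contact force between rod and plug below 0.1 N and contact force between rod and block below 0.1 N); the arm keeps its last pose, push and grip.
It fails at once if a bystander is pushed more than 30 mm from its place (distance of any of beaker, bottle, flange, wrench, jar, plug, block from where it was at the start of the episode above 0.03 m).
It also fails if it takes over 70 s, if anything falls off the work surface, if the arm or the gripper's body presses on something with over 40 N, if the wrist force passes 120 N, or if a joint passes its speed limit or range.

## Working session

There is one attempt and no reset: what is moved stays moved. The work goes in short steps, Python scripts to look and compute and a tool call to move; the robot and the scene stay as the last step left them, time stands still between calls to the robot, and variables do not carry over. Pictures are saved under pics/ and viewed, at most 11 in all, crops included, and the job is handed in when it is done.

Besides the shell and the picture viewer there is one more tool, called after "Call:" by a JSON object that holds its "fn" and its "kwargs". jog_arm: Moves the arm, as the interface text tells. Its arguments: {"type":"object","properties":{"motion":{"type":"array"}},"required":["motion"]}

```bash
ls; mkdir -p pics
cat > h.py <<'E'
import numpy as np, cv2
from station import sensors, vision, robot, trace
def info(c):
    i=vision.camera_info(c); return np.array(i['K']),np.array(i['dist_coeffs']),np.array(i['pose'])
def ray(c,uv):
    K,d,P=info(c); n=cv2.undistortPoints(np.array(uv,float).reshape(-1,1,2),K,d).reshape(-1,2)
    return np.c_[n,np.ones(len(n))]@P[:3,:3].T, P[:3,3]
def at_z(c,uv,z):
    r,o=ray(c,uv); return o+r*((z-o[2])/r[:,2])[:,None]
def pts(c,mask,depth):
    v,u=np.nonzero(mask&(depth>0)); r,o=ray(c,np.c_[u,v]); return o+r*depth[v,u][:,None]
def proj(c,X):
    K,d,P=info(c); T=np.linalg.inv(P); return cv2.projectPoints(np.array(X,float).reshape(-1,1,3),cv2.Rodrigues(T[:3,:3])[0],T[:3,3],K,d)[0].reshape(-1,2)
E
python3 - <<'E'
from h import *
for c in("top","side"):
    im,d=vision.get_image(c); np.savez(f'pics/{c}0.npz',im=im,d=d)
    cv2.imwrite(f'pics/{c}0.png',im[:,:,::-1])
    print(c,info(c)[2].round(3).tolist(), info(c)[0].round(0).tolist())
    for t in("dial","dial_grip","rod_handle","guide","pump","rest","tray","beaker","bottle","flange","wrench","jar","plug","block"):
        for r in trace(t,c)[:2]:
            if r['confidence']<.3: continue
            p=pts(c,r['region'],d)
            print(t,round(r['confidence'],2),np.round(r['box'],0),np.median(p,0).round(3) if len(p) else'',p[:,2].max().round(3) if len(p) else '')
print(sensors.observe())
E
```

```text
pics
top [[-0.022, -0.994, 0.104, 0.416], [-1.0, 0.022, 0.002, 0.037], [-0.004, -0.104, -0.995, 1.544], [0.0, 0.0, 0.0, 1.0]] [[505.0, 0.0, 306.0], [0.0, 505.0, 195.0], [0.0, 0.0, 1.0]]
dial 0.73 [458. 216.  18.  24.] [ 0.499 -0.4    0.089] 0.121
dial_grip 0.58 [459. 217.  15.  19.] [ 0.499 -0.4    0.096] 0.121
guide 0.72 [231. 226.   3.  36.] [0.486 0.25  0.138] 0.174
guide 0.54 [325. 238.  44.  52.] [ 0.46  -0.003  0.003] 0.038
pump 0.72 [225. 245.  82.  80.] [0.417 0.25  0.104] 0.184
rest 0.67 [379. 237.  37.  48.] [ 0.443 -0.175  0.009] 0.077
rest 0.43 [458. 216.  16.  18.] [ 0.499 -0.401  0.098] 0.121
tray 0.57 [324. 237.  47.  46.] [ 0.46  -0.007  0.003] 0.038
tray 0.44 [301. 175.  20.  18.] [0.641 0.057 0.015] 0.025
beaker 0.87 [398. 146.  28.  28.] [ 0.714 -0.246  0.039] 0.094
bottle 0.57 [289. 125.  23.  24.] [0.774 0.088 0.101] 0.158
flange 0.5 [299. 177.  22.  18.] [0.635 0.059 0.015] 0.025
jar 0.73 [356. 126.  21.  27.] [ 0.778 -0.11   0.067] 0.08
jar 0.71 [381. 234.  32.  64.] [ 0.491 -0.157  0.072] 0.085
plug 0.42 [402. 171.  11.  10.] [ 0.645 -0.251  0.02 ] 0.029
block
[... 1380 characters left out ...]
   7.94227279e+01, -1.20386609e+01]), 'joint_vel': array([-0.01677969,  0.0726581 ,  0.03165916, -0.06107328, -0.12031771,
        0.03801058]), 'joint_efforts': array([ 2.80016247e-04, -3.96001947e+01, -3.31693518e+01, -2.20493453e-04,
        6.43080675e-04, -1.58379933e-06]), 'ee_pos': array([0.17257742, 0.54848857, 0.23933307]), 'orientation': array([[-9.53914310e-01,  3.00079137e-01,  4.40416175e-05],
       [ 3.00079139e-01,  9.53914308e-01,  5.23027804e-05],
       [-2.63169559e-05,  6.31083413e-05, -9.99999998e-01]]), 'force': array([0.82617312, 0.14274425, 0.26351698]), 'ft_torque': array([-0.01514019,  0.02202382,  0.01798009]), 'grip_force': 0.0, 'grip_width': 0.08535584187779319}
```

View pics/top0.png

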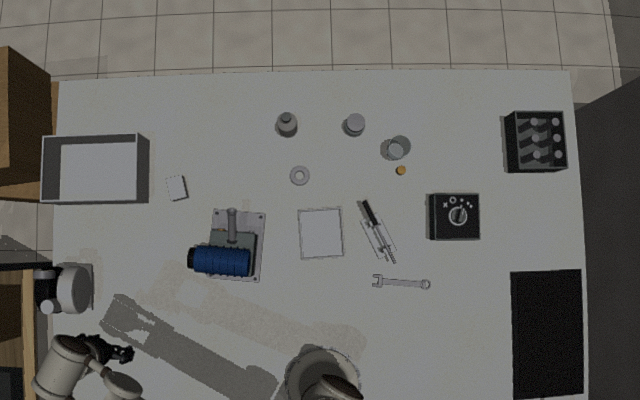

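View pics/side0.png

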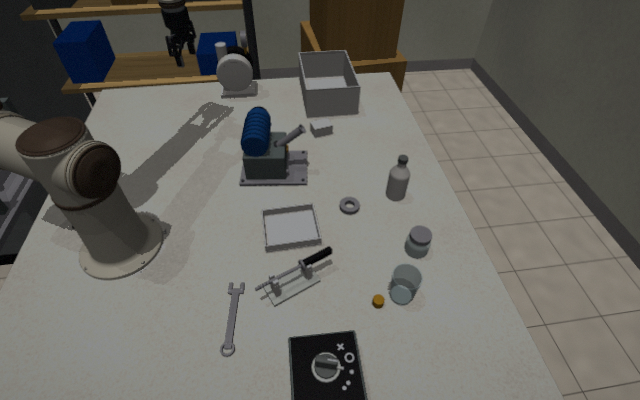

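The top view shows the dial at (459,215), the rod from its handle at (368,210) to its tip at (392,262), the tube mouth near (231,210), and the tray at (321,232). The side view agrees. Next I'll zoom in and fit the rod and tube.

Run:
```python
from h import *
im={c:np.load(f'pics/{c}0.npz')['im'] for c in('top','side')}; D={c:np.load(f'pics/{c}0.npz')['d'] for c in('top','side')}
def crop(c,u,v,w,h,s): return cv2.resize(im[c][v:v+h,u:u+w,::-1],(w*s,h*s),interpolation=cv2.INTER_CUBIC)
A=np.hstack([crop('top',425,185,60,60,6),crop('side',285,325,75,75,5)[:360,:375]])
B=np.hstack([crop('top',350,190,50,80,3)[:240],crop('top',180,200,90,80,3),crop('side',230,95,100,80,3)])
B=B[:,:735];B=np.pad(B,((0,0),(0,735-B.shape[1]),(0,0)))
cv2.imwrite('pics/z.png',np.vstack([A,B]))
for c,(u,v,w,h) in dict(top=(350,190,55,85),side=(245,235,100,70)).items():
    m=np.zeros((400,640),bool); m[v:v+h,u:u+w]=1
    p=pts(c,m,D[c]); q=p[(p[:,2]>.058)&(p[:,2]<.095)]
    mu=q.mean(0); a=np.linalg.svd((q-mu)[:,:2])[2][0]; 
    s=(q-mu)[:,:2]@a; print(c,len(q),mu.round(3),np.degrees(np.arctan2(a[1],a[0])).round(1),s.min().round(3),s.max().round(3),(mu[:2]+a*s.min()).round(3),(mu[:2]+a*s.max()).round(3))
    g=im[c].sum(2); v_,u_=np.nonzero(m&(D[c]>0)); k=(p[:,2]>.058)&(p[:,2]<.095)&(g[v_,u_]<110); print('dark',k.sum(),p[k].mean(0).round(3),p[k].min(0).round(3),p[k].max(0).round(3))
for c in('top','side'):
    K=trace('guide',c)[0]['region']; p=pts(c,K,D[c]); mu=np.median(p,0); 
    print(c,K.sum()); print(p[np.argsort(p[:,0])][::max(1,len(p)//14)].round(3).tolist())
# rims: tray / pump plate corners
for c in('top','side'):
  for t in('tray','pump','dial','rest'):
    r=trace(t,c)[0]['region'].astype(np.uint8); cn=max(cv2.findContours(r,0,2)[0],key=cv2.contourArea)
    zz=dict(tray=.03,pump=.01,dial=.1,rest=.01)[t]
    b=cv2.boxPoints(cv2.minAreaRect(cn)); print(c,t,at_z(c,b,zz)[:,:2].round(3).tolist())
```

```text
top 320 [ 0.468 -0.166  0.071] -154.3 -0.09 0.114 [ 0.549 -0.127] [ 0.365 -0.216]
dark 106 [ 0.513 -0.145  0.074] [ 0.48  -0.164  0.065] [ 0.548 -0.124  0.083]
side 565 [ 0.465 -0.172  0.071] -156.0 -0.092 0.113 [ 0.549 -0.134] [ 0.361 -0.218]
dark 202 [ 0.511 -0.152  0.073] [ 0.476 -0.175  0.058] [ 0.545 -0.131  0.081]
top 280
[[0.433, 0.25, 0.108], [0.442, 0.245, 0.101], [0.447, 0.256, 0.109], [0.456, 0.254, 0.122], [0.464, 0.242, 0.122], [0.47, 0.256, 0.126], [0.477, 0.243, 0.135], [0.483, 0.243, 0.134], [0.489, 0.259, 0.14], [0.496, 0.249, 0.15], [0.502, 0.254, 0.153], [0.509, 0.244, 0.161], [0.515, 0.235, 0.165], [0.521, 0.237, 0.154], [0.526, 0.256, 0.159]]
side 240
[[0.43, 0.245, 0.104], [0.439, 0.25, 0.103], [0.448, 0.244, 0.103], [0.455, 0.241, 0.117], [0.462, 0.244, 0.122], [0.468, 0.243, 0.129], [0.474, 0.241, 0.133], [0.48, 0.238, 0.139], [0.486, 0.238, 0.142], [0.492, 0.24, 0.144], [0.498, 0.234, 0.151], [0.504, 0.235, 0.154], [0.51, 0.235, 0.146], [0.516, 0.232, 0.159], [0.524, 0.252, 0.154]]
top tray [[0.529, 0.064], [0.535, -0.067], [0.386, -0.073], [0.38, 0.057]]
top pump [[0.339, 0.414], [0.557, 0.389], [0.527, 0.159], [0.312, 0.186]]
top dial [[0.499, -0.37], [0.53, -0.404], [0.499, -0.434], [0.468, -0.4]]
top rest [[0.492, -0.119], [0.508, -0.152], [0.39, -0.207], [0.374, -0.173]]
side tray [[0.373, 0.057], [0.539, 0.065], [0.533, -0.09], [0.384, -0.094]]
side pump [[0.305, 0.618], [0.564, 0.586], [0.516, 0.151], [0.311, 0.177]]
side dial [[0.475, -0.393], [0.522, -0.399], [0.516, -0.436], [0.471, -0.43]]
side rest [[0.373, -0.179], [0.497, -0.125], [0.516, -0.188], [0.395, -0.237]]
```

View pics/z.png

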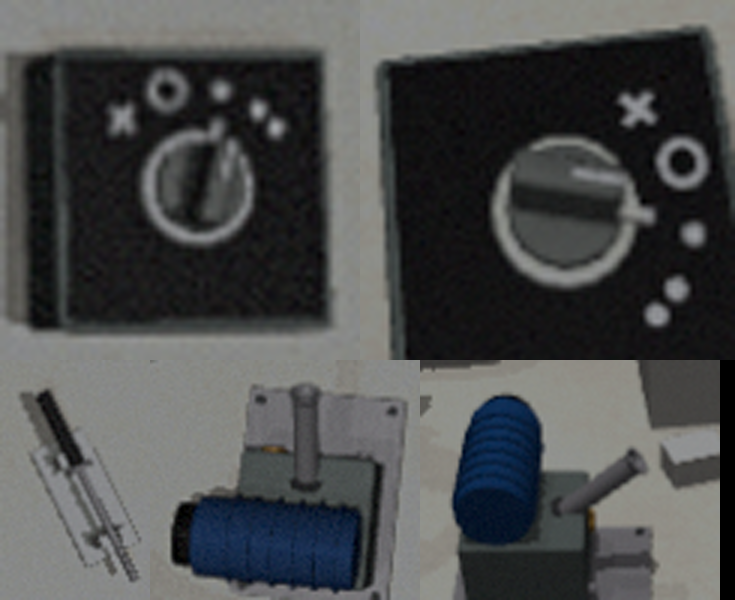

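The zoom shows the pointer at the one dot: tick (216,128) and dot (221,90) in the crop. The dial has to turn about 31.5° counter-clockwise. I'll get the exact dial geometry, then start the free transit.

Run:
```python
from h import *
from scipy.optimize import least_squares
C=dict(top=(425,185,6,dict(x=(121,118),r=(167,90),d=(221,90),dd=(268,118)),(216,128)),side=(285,325,5,dict(x=(637-360,109),r=(682-360,163),d=(693-360,233),dd=(667-360,302)),(643-360,214)))
for c,(u,v,s,M,t) in C.items():
    P=at_z(c,[((a+.5)/s-.5+u,(b+.5)/s-.5+v) for a,b in list(M.values())+[t]],.071)[:,:2]
    th=-np.array([0,.55,1.1,1.65])
    f=lambda q:(q[:2]+.05*np.c_[np.cos(q[2]+th),np.sin(q[2]+th)]-P[:4]).ravel()
    q=least_squares(f,[.5,-.4,.8]).x; w=P[4]-q[:2]
    print(c,q[:2].round(4),np.degrees(q[2]+th).round(1),abs(f(q)).max().round(4),'pointer',np.degrees(np.arctan2(w[1],w[0])).round(1))
# handle centre & bar from top depth
for c in('top','side'):
    d=np.load(f'pics/{c}0.npz')['d']; m=np.zeros((400,640),bool); k=[int(x) for x in proj(c,[.497,-.405,.1])[0]]
    m[k[1]-22:k[1]+22,k[0]-22:k[0]+22]=1; p=pts(c,m,d); q=p[p[:,2]>.106]; mu=q.mean(0); a=np.linalg.svd((q-mu)[:,:2])[2][0]; print(c,len(q),mu.round(4),np.degrees(np.arctan2(a[1],a[0])))
    # tube: points of cylinder above the case
    m[:]=0; k=[int(x) for x in proj(c,[.49,.248,.14])[0]]; m[max(0,k[1]-35):k[1]+35,k[0]-35:k[0]+35]=1
    p=pts(c,m,d); p=p[(p[:,2]>.118)&(p[:,0]>.45)&(p[:,0]<.56)&(abs(p[:,1]-.247)<.035)]
    def g(q):
        o=np.array([.5,q[0],q[1]]); e=np.array([np.cos(q[2])*np.cos(np.radians(40)),np.sin(q[2])*np.cos(np.radians(40)),np.sin(np.radians(40))]); x=p-o
        return np.linalg.norm(x-np.outer(x@e,e),axis=1)-q[3]
    r=least_squares(g,[.247,.13,0,.014],loss='soft_l1',f_scale=.003,bounds=([.2,.08,-.6,.009],[.3,.17,.6,.017])); y,z,ya,R=r.x
    i=p[:,2]>.15
    # mouth centre where axis z=.16
    xm=.5+(.16-z)/np.tan(np.radians(40))*np.cos(ya)
    print(c,'tube',len(p),'mouth',round(xm,4),round(y+(xm-.5)*np.tan(ya),4),'yaw',np.degrees(ya).round(1),'R',R.round(4),'xmax',p[:,0].max().round(3))
```

```text
top [ 0.4979 -0.4064] [ 45.9  14.4 -17.1 -48.7] 0.0005 pointer -21.4
side [ 0.4941 -0.408 ] [ 46.2  14.7 -16.8 -48.3] 0.0003 pointer -8.7
top 82 [ 0.498  -0.4037  0.1141] 163.61314660970396
top tube 209 mouth 0.5219 0.2458 yaw -7.3 R 0.0104 xmax 0.53
side 202 [ 0.494  -0.4103  0.1144] -17.063984331950046
side tube 189 mouth 0.5192 0.2421 yaw -8.9 R 0.0112 xmax 0.527
```

Call:
{"fn": "jog_arm", "kwargs": {"motion": [1,-1,0.5,0,0,0,1,1,-1,0.5,0,0,0,1,1,-1,0,0,0,0,1,1,-1,0,0,0,0,1,1,-1,0,0,0,0,1]}}

```text
clock: 2.62
ee_pos: [0.2983, 0.4226, 0.2645]
orientation: [[-0.954, 0.3, 0.0], [0.3, 0.954, 0.0], [-0.0, 0.0, -1.0]]
force: [-0.3, 0.1, -0.1]
grip_width: 0.0855
grip_force: 0.0
```

Call:
{"fn": "jog_arm", "kwargs": {"motion": [1,-1,0,0,0,0,1,1,-1,0,0,0,0,1,1,-1,0,0,0,0,1,1,-1,0,0,0,0,1,1,-1,0,0,0,0,1]}}

```text
clock: 3.25
ee_pos: [0.4233, 0.2976, 0.2644]
orientation: [[-0.954, 0.3, 0.0], [0.3, 0.954, 0.0], [-0.0, 0.0, -1.0]]
force: [0.8, -0.4, 0.3]
grip_width: 0.0854
grip_force: 0.0
```

Call:
{"fn": "jog_arm", "kwargs": {"motion": [1,-1,0,0,0,0,1,1,-1,0,0,0,0,1,1,-1,0,0,0,0,1,0,-1,0,0,0,0,1,0,-1,0,0,0,0,1]}}

```text
clock: 3.88
ee_pos: [0.4978, 0.1726, 0.2642]
orientation: [[-0.954, 0.3, -0.0], [0.3, 0.954, -0.0], [0.0, -0.0, -1.0]]
force: [-1.3, -0.7, -0.2]
grip_width: 0.0852
grip_force: 0.0
```

Call:
{"fn": "jog_arm", "kwargs": {"motion": [0,-1,0,0,0,0,1,0,-1,0,0,0,0,1,0,-1,0,0,0,0,1,0,-1,0,0,0,0,1,0,-1,0,0,0,0,1]}}

```text
clock: 4.5
ee_pos: [0.4975, 0.0477, 0.2644]
orientation: [[-0.954, 0.3, 0.0], [0.3, 0.954, 0.0], [-0.0, 0.0, -1.0]]
force: [0.1, -0.2, 0.7]
grip_width: 0.0857
grip_force: 0.0
```

Call:
{"fn": "jog_arm", "kwargs": {"motion": [0,-1,0,0,0,0,1,0,-1,0,0,0,0,1,0,-1,0,0,0,0,1,0,-1,0,0,0,0,1,0,-1,0,0,0,0,1]}}

```text
clock: 5.12
ee_pos: [0.4975, -0.0774, 0.2644]
orientation: [[-0.954, 0.3, 0.0], [0.3, 0.954, -0.0], [-0.0, -0.0, -1.0]]
force: [0.2, -0.2, -0.3]
grip_width: 0.0858
grip_force: 0.0
```

Call:
{"fn": "jog_arm", "kwargs": {"motion": [0,-1,0,0,0,0,1,0,-1,0,0,0,0,1,0,-1,0,0,0,0,1,0,-1,0,0,0,0,1,0,-1,0,0,0,0,1]}}

```text
clock: 5.75
ee_pos: [0.4975, -0.2024, 0.2643]
orientation: [[-0.954, 0.3, 0.0], [0.3, 0.954, -0.0], [-0.0, -0.0, -1.0]]
force: [0.3, -0.2, 1.0]
grip_width: 0.0854
grip_force: 0.0
```

Call:
{"fn": "jog_arm", "kwargs": {"motion": [-0.05,-1,0,0,0,0,1,0,-1,0,0,0,0,1,0,-1,0,0,0,0,1,0,-1,0,0,0,0,1,0,-1,0,0,0,0,1]}}

```text
clock: 6.38
ee_pos: [0.4963, -0.3281, 0.2642]
orientation: [[-0.954, 0.3, 0.0], [0.3, 0.954, 0.0], [-0.0, 0.0, -1.0]]
force: [-0.0, 0.2, 0.3]
grip_width: 0.0853
grip_force: 0.0
```

Call:
{"fn": "jog_arm", "kwargs": {"motion": [0,-1,0,0,0,0,1,0,-1,0,0,0,0,1,0,-1,-0.5,0,0,0,1,0,-0.15,-1,0,0,0,1,0,0,-1,0,0,0,1]}}

```text
clock: 7.0
ee_pos: [0.4961, -0.4068, 0.201]
orientation: [[-0.954, 0.301, 0.0], [0.301, 0.954, -0.0], [-0.0, -0.0, -1.0]]
force: [-0.0, -0.2, -0.1]
grip_width: 0.085
grip_force: 0.0
```

Call:
{"fn": "jog_arm", "kwargs": {"motion": [0,0,-1,0,0,0,1,0,0,-1,0,0,0,1,0,0,-1,0,0,0,1,0,0,-1,0,0,0,1,0,0,0,0,0,0,0.5]}}

```text
clock: 7.62
ee_pos: [0.495, -0.4045, 0.0991]
orientation: [[-0.954, 0.3, -0.003], [0.3, 0.954, 0.004], [0.005, 0.003, -1.0]]
force: [0.1, -0.1, -0.8]
grip_width: 0.0697
grip_force: 0.0
```

Call:
{"fn": "jog_arm", "kwargs": {"motion": [0,0,0,0,0,0,0,0,0,0,0,0,0,0,0,0,0,0,0,0,0,0,0,0,0,0,0,0,0,0,0,0,0,0,0]}}

```text
clock: 8.25
ee_pos: [0.4963, -0.4078, 0.1036]
orientation: [[-0.954, 0.3, 0.001], [0.3, 0.954, -0.005], [-0.002, -0.005, -1.0]]
force: [-3.7, -5.8, 1.0]
grip_width: 0.0126
grip_force: 60.1
```

Call:
{"fn": "jog_arm", "kwargs": {"motion": [0,0,0,0,0,1,0,0,0,0,0,0,1,0,0,0,0,0,0,1,0,0,0,0,0,0,1,0,0,0,0,0,0,1,0]}}

```text
clock: 8.88
ee_pos: [0.4962, -0.4071, 0.1036]
orientation: [[-0.975, -0.22, 0.0], [-0.22, 0.975, -0.004], [0.0, -0.004, -1.0]]
force: [-2.9, -3.1, 3.2]
grip_width: 0.0124
grip_force: 60.4
```

Call:
{"fn": "jog_arm", "kwargs": {"motion": [0,0,0,0,0,0.3,0,0,0,0,0,0,0,0,0,0,0,0,0,0,0,0,0,0,0,0,0,0.4,0,0,0,0,0,0,1]}}

```text
clock: 9.5
ee_pos: [0.4965, -0.4047, 0.1015]
orientation: [[-0.969, -0.247, 0.0], [-0.247, 0.969, 0.001], [-0.0, 0.001, -1.0]]
force: [-0.6, 0.6, -0.5]
grip_width: 0.0483
grip_force: 0.0
```

Call:
{"fn": "jog_arm", "kwargs": {"motion": [0,0,0,0,0,0,1,0,0,0,0,0,0,1,0,0,0,0,0,0,1,0,0,1,0,0,0,1,0,0,1,0,0,0,1]}}

```text
clock: 10.12
ee_pos: [0.4961, -0.405, 0.152]
orientation: [[-0.969, -0.248, -0.001], [-0.248, 0.969, 0.001], [0.0, 0.001, -1.0]]
force: [0.9, -0.3, 0.9]
grip_width: 0.0855
grip_force: 0.0
```

Call:
{"fn": "jog_arm", "kwargs": {"motion": [0,0,1,0,0,0,1,0,1,1,0,0,0,1,0,1,1,0,0,0,1,0,1,0,0,0,0,1,0,1,0,0,0,0,1]}}

```text
clock: 10.75
ee_pos: [0.4965, -0.3046, 0.2274]
orientation: [[-0.969, -0.248, 0.001], [-0.248, 0.969, -0.001], [-0.001, -0.001, -1.0]]
force: [0.2, 0.7, 0.1]
grip_width: 0.0855
grip_force: 0.0
```

Run:
```python
from h import *
for c in("top","side"):
    im,d=vision.get_image(c); np.savez(f'pics/{c}1.npz',im=im,d=d)
    m=np.zeros((400,640),bool); k=[int(x) for x in proj(c,[.497,-.405,.1])[0]]
    m[k[1]-22:k[1]+22,k[0]-22:k[0]+22]=1; p=pts(c,m,d); q=p[(p[:,2]>.106)&(p[:,2]<.13)]; mu=q.mean(0); a=np.linalg.svd((q-mu)[:,:2])[2][0]; print(c,len(q),mu.round(4),np.degrees(np.arctan2(a[1],a[0])))
a=cv2.resize(np.load('pics/side1.npz')['im'][325:,285:360,::-1],None,fx=5,fy=5,interpolation=2)
b=cv2.resize(np.load('pics/top1.npz')['im'][180:255,350:490,::-1],None,fx=3,fy=3,interpolation=2)
cv2.imwrite('pics/d1.png',np.hstack([a,np.pad(b,((0,a.shape[0]-b.shape[0]),(0,0),(0,0)))]))
```

```text
top 0 [nan nan nan] 0.0
side 203 [ 0.4945 -0.4103  0.1143] -165.59545123440097<stdin>:5: RuntimeWarning: Mean of empty slice.
  ret = um.true_divide(
```

View pics/d1.png

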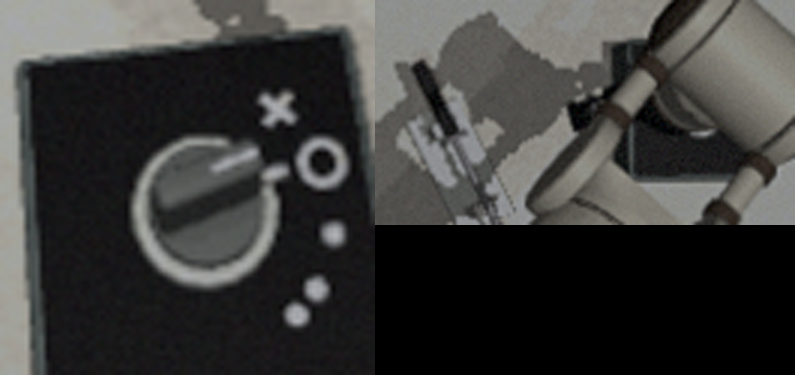

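The dial pointer is on the ring: bar at 14.4° against 14.4–14.7° for the mark. Now the rod grasp.

Call:
{"fn": "jog_arm", "kwargs": {"motion": [0.74,1,0,0,0,0.9,1,0,1,0,0,0,0.88,1,0,1,0,0,0,0,1,0,1,0,0,0,0,1,0,1,0,0,0,0,1]}}

```text
clock: 11.48
ee_pos: [0.5147, -0.1791, 0.2268]
orientation: [[-0.907, -0.422, 0.0], [-0.422, 0.907, -0.0], [-0.0, -0.0, -1.0]]
force: [0.1, -0.0, -1.1]
grip_width: 0.0855
grip_force: 0.0
```

Call:
{"fn": "jog_arm", "kwargs": {"motion": [0,1,0,0,0,0,1,0,0.3,-1,0,0,0,1,0,0,-1,0,0,0,1,0,0,-1,0,0,0,1,0,0,0,0,0,0,1]}}

```text
clock: 12.1
ee_pos: [0.5132, -0.1465, 0.1498]
orientation: [[-0.906, -0.422, -0.004], [-0.422, 0.906, 0.002], [0.003, 0.004, -1.0]]
force: [-1.2, 0.4, 0.4]
grip_width: 0.0854
grip_force: 0.0
```

Run:
```python
from h import *
o=sensors.observe(); p=o['ee_pos'];R=o['orientation'];print(p,np.degrees(np.arctan2(R[1,0],R[0,0])))
im,d=vision.get_image('side')
A=cv2.resize(im[170:310,230:390,::-1],None,fx=5,fy=4,interpolation=2)
cv2.imwrite('pics/g1.png',cv2.resize(im[180:310,240:370,::-1],(590,590),interpolation=2))
```

```text
[ 0.51324365 -0.14651189  0.14983894] -155.0232681822573
```

View pics/g1.png

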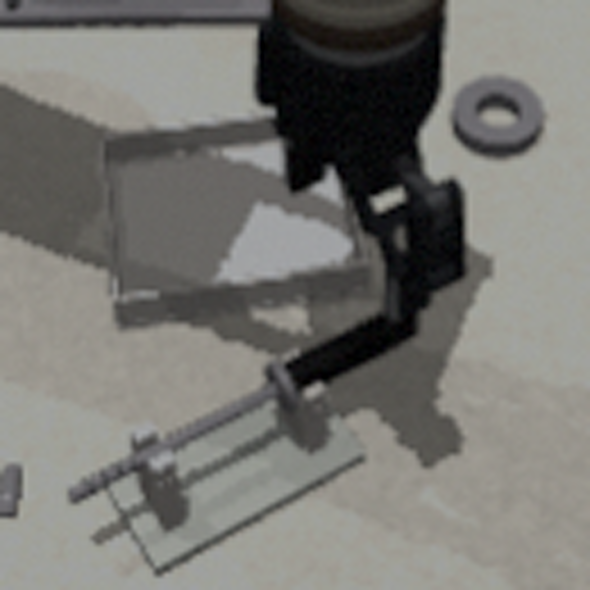

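The open fingers straddle the handle near (360,340) in the crop, and nothing is in the way. I'll lower, grip and lift.

Call:
{"fn": "jog_arm", "kwargs": {"motion": [0,0,-1,0,0,0,1,0,0,-1,0,0,0,1,0,0,-1,0,0,0,1,0,0,-0.75,0,0,0,1,0,0,0,0,0,0,0.5]}}

```text
clock: 12.78
ee_pos: [0.5143, -0.1475, 0.0575]
orientation: [[-0.906, -0.423, -0.002], [-0.423, 0.906, 0.001], [0.001, 0.001, -1.0]]
force: [-0.3, 0.6, 0.4]
grip_width: 0.0697
grip_force: 0.0
```

Call:
{"fn": "jog_arm", "kwargs": {"motion": [0,0,0,0,0,0,0,0,0,0,0,0,0,0,0,0,0,0,0,0,0,0,0,0,0,0,0,0,0,0,0,0,0,0,0]}}

```text
clock: 13.4
ee_pos: [0.5153, -0.1479, 0.0589]
orientation: [[-0.906, -0.423, 0.001], [-0.423, 0.906, -0.0], [-0.001, -0.001, -1.0]]
force: [-1.4, 1.1, 5.6]
grip_width: 0.0129
grip_force: 60.8
```

Call:
{"fn": "jog_arm", "kwargs": {"motion": [0,0,0,0,0,0,0,0,0,1,0,0,0,0,0,0,1,0,0,0,0,0,0,1,0,0,0,0,0,0,1,0,0,0,0]}}

```text
clock: 14.02
ee_pos: [0.5145, -0.1476, 0.1583]
orientation: [[-0.906, -0.423, -0.001], [-0.423, 0.906, 0.0], [0.0, 0.001, -1.0]]
force: [-0.3, -0.7, -1.0]
grip_width: 0.0127
grip_force: 59.9
```

Call:
{"fn": "jog_arm", "kwargs": {"motion": [0.4,1,1,0,0,-1,0,0.4,1,1,0,0,-1,0,0.4,1,1,0,0,-1,0,0.4,1,1,0,0,-1,0,0.4,1,1,0,0,-1,0]}}

```text
clock: 14.65
ee_pos: [0.5648, -0.0219, 0.2833]
orientation: [[-0.996, 0.09, -0.001], [0.09, 0.996, 0.0], [0.001, 0.0, -1.0]]
force: [-0.2, 0.6, -1.9]
grip_width: 0.0129
grip_force: 59.9
```

Call:
{"fn": "jog_arm", "kwargs": {"motion": [0.4,1,1,0,0,-0.5,0,0.45,1,0,-0.14,-0.99,0,0,0.45,1,0,-0.14,-0.99,0,0,0.45,1,0,-0.14,-0.99,0,0,0.45,1,0,-0.14,-0.99,0,0]}}

```text
clock: 15.28
ee_pos: [0.6198, 0.103, 0.3077]
orientation: [[-0.904, 0.139, 0.405], [0.127, 0.99, -0.057], [-0.409, -0.0, -0.912]]
force: [-0.3, -0.9, -2.0]
grip_width: 0.013
grip_force: 59.9
```

Call:
{"fn": "jog_arm", "kwargs": {"motion": [0.45,1,0,-0.14,-0.99,0,0,0.45,1,0,-0.14,-0.99,0,0,0.45,1,0,-0.093,-0.66,0,0,0.45,0.9,0,0,0,0,0,0.45,0.9,0,0,0,0,0]}}

```text
clock: 15.9
ee_pos: [0.6757, 0.223, 0.3068]
orientation: [[-0.76, 0.139, 0.635], [0.106, 0.99, -0.09], [-0.641, -0.001, -0.767]]
force: [-0.4, 0.6, -1.3]
grip_width: 0.0133
grip_force: 60.0
```

```bash
cat >> h.py <<'E'
def crops(name,pairs):
    out=[]
    for c,im in pairs:
        u,v=dict(top=(185,150),side=(245,60))[c]; out.append(cv2.resize(im[v:v+100,u:u+100,::-1],(400,400),interpolation=2))
    cv2.imwrite(name,np.hstack(out))
def grab(n):
    r={}
    for c in('top','side'):
        im,d=vision.get_image(c); np.savez(f'pics/{c}{n}.npz',im=im,d=d); r[c]=(im,d)
    return r
E
python3 - <<'E'
from h import *
o=sensors.observe(); print(o['ee_pos'].round(4),o['orientation'].round(3).tolist(),o['force'].round(1))
r=grab(2); crops('pics/p2.png',[(c,r[c][0]) for c in r])
for c in r:
    for t in('rod_handle','guide','pump'):
        for k in trace(t,c)[:2]: print(c,t,k['confidence'],k['region'].sum(),np.round(k['box']))
E
```

```text
[0.6757 0.223  0.3068] [[-0.76, 0.139, 0.635], [0.106, 0.99, -0.09], [-0.641, -0.001, -0.767]] [-0.4  0.6 -1.3]
top guide 0.41 30 [232. 232.  -3.  10.]
top pump 0.8 2586 [230. 247.  72.  74.]
side rod_handle 0.88 304 [344.  93.  58.  47.]
side rod_handle 0.28 2394 [290. 228.  60.  50.]
side guide 0.78 261 [291. 138.  32.  22.]
side guide 0.34 113 [376. 302.  16.  13.]
side pump 0.56 3947 [272. 147.  68.  80.]
```

View pics/p2.png

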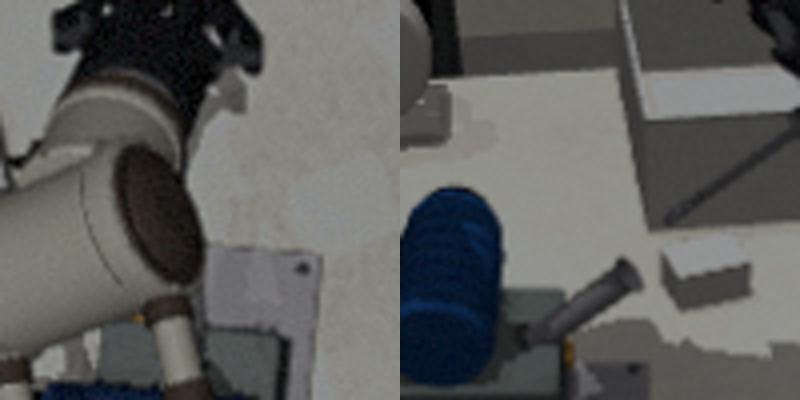

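The side crop shows the shaft tip at about (668,218) and the tube rim centre at about (627,273). The top view is blocked by the arm. I'll check the kinematic prediction against these pixels.

Run:
```python
from h import *
from scipy.optimize import least_squares
o=sensors.observe(); p=o['ee_pos'];R=o['orientation']
# rod pixels in side view: shaft axis line vs prediction
z=np.load('pics/side2.npz'); im,d=z['im'],z['d']
H=p-.006*R[:,2]; 
for s in(.166,.12,.08): print('pred px',s,proj('side',H+s*R[:,0])[0].round(1))
X=np.vstack([pts('side',trace('rod_handle','side')[0]['region'],d)])
rel=(X-H)@R; k=(abs(rel[:,1])<.03)&(abs(rel[:,2])<.03)&(rel[:,0]<.18)
for a,b in((.06,.09),(.09,.12),(.12,.15),(.15,.18)):
    q=rel[k&(rel[:,0]>a)&(rel[:,0]<b)]; print(a,len(q),np.median(q,0).round(4) if len(q) else '')
print('xmax',np.sort(rel[k,0])[-5:])
print('mouth side',at_z('side',[[301.5,128.2]],.16).round(4),'top',at_z('top',[[231.5,209.8]],.16).round(4))
# joint fit: project cylinder centreline; use region pixel scatter about projected axis in both cams
reg={c:trace('guide',c)[0]['region'] for c in('side',)}
reg={'side':reg['side']}
g=np.load('pics/top0.npz')['im'].astype(int)
# guide mask in top0 : depth above case
d0=np.load('pics/top0.npz')['d']; m=np.zeros((400,640),bool); m[205:235,215:250]=1
v,u=np.nonzero(m&(d0>0)); P=pts('top',m,d0); kk=(P[:,2]>.115)
lines={'top':np.c_[u,v][kk].astype(float)}
v,u=np.nonzero(reg['side']); P=pts('side',reg['side'],d) if (d[reg['side']]>0).all() else None
lines['side']=np.c_[u,v].astype(float)
def f(q):
    x,y,ya=q; e=np.array([np.cos(ya)*.766,np.sin(ya)*.766,.643]); M=np.array([x,y,.16]); out=[]
    for c,L in lines.items():
        a,b=proj(c,[M,M-.08*e]); t=(b-a)/np.linalg.norm(b-a); n=np.array([-t[1],t[0]]); s=(L-a)@t; w=(L-a)@n
        ok=(s>2)&(s<np.linalg.norm(b-a))&(abs(w)<9)
        out+=[np.where(ok,w,0)/np.sqrt(max(ok.sum(),1)), ]
    a=proj('side',M)[0]-[301.5,128.2]; b=proj('top',M)[0]-[231.5,209.8]
    return np.r_[out[0],out[1],a*.5,b*.5]
r=least_squares(f,[.52,.244,-.14],diff_step=1e-3); print('fit',r.x.round(4),np.degrees(r.x[2]).round(2),'cost',r.cost.round(3),r.fun[-4:].round(2))
```

```text
pred px 0.166 [311.7 115.1]
pred px 0.12 [324.2 106.4]
pred px 0.08 [335.5  98.4]
0.06 24 [ 0.0761  0.0005 -0.0003]
0.09 32 [ 0.1053  0.0002 -0.0007]
0.12 26 [ 0.134  -0.0002 -0.0006]
0.15 15 [ 1.557e-01  1.100e-03 -1.000e-04]
xmax [0.16021015 0.16123918 0.16247498 0.16312366 0.16497014]
mouth side [[0.5157 0.2438 0.16  ]] top [[0.524  0.2457 0.16  ]]
fit [ 0.5206  0.2454 -0.1303] -7.47 cost 5.856 [ 0.79 -0.22  0.07  0.61]
```

Run:
```python
from h import *
a=np.load('pics/top0.npz')['im'][195:265,185:275,::-1]; b=np.load('pics/side2.npz')['im'][80:150,250:340,::-1]
cv2.imwrite('pics/m.png',np.hstack([cv2.resize(x,None,fx=4.4,fy=7,interpolation=2) for x in(a,b)]))
```

```text
(no output)
```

View pics/m.png

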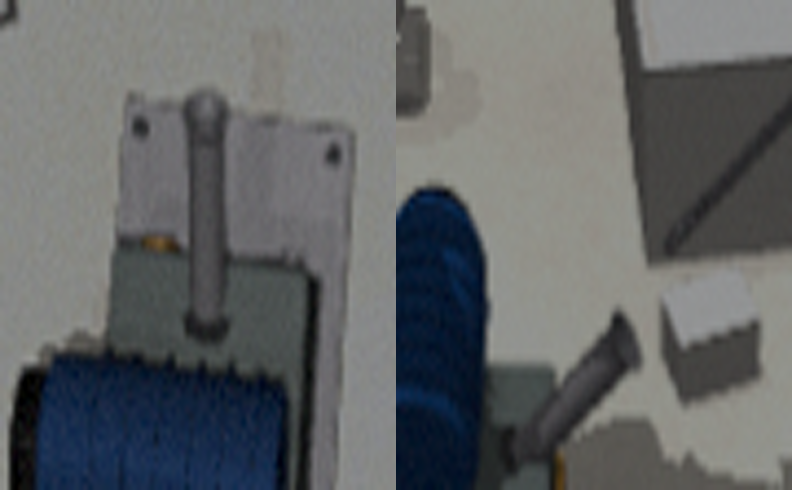

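The kinematic tip prediction matches the side image within half a pixel. The tube fit is mouth ≈ (0.518, 0.245, 0.16), yaw ≈ -7.6°. I'll align the rod with the axis, advance to 15 mm short of the mouth and check again.

Call:
{"fn": "jog_arm", "kwargs": {"motion": [-0.32,0.04,-0.7,0,0,0,0,-0.32,0.05,-0.7,0,0,0,0,0,0,0,0,0,0,0,0,0,0,0,0,0,0,0,0,0,0,0,0,0]}}

```text
clock: 17.02
ee_pos: [0.6608, 0.2246, 0.2744]
orientation: [[-0.757, 0.139, 0.638], [0.106, 0.99, -0.09], [-0.644, 0.0, -0.765]]
force: [-0.4, 0.3, -1.2]
grip_width: 0.0129
grip_force: 60.0
```

Run:
```python
from h import *
o=sensors.observe(); p=o['ee_pos'];R=o['orientation']; H=p-.006*R[:,2]
M=np.array([.518,.245,.16]); print('M in rod frame',((M-H)@R).round(4), proj('side',[M,H+.166*R[:,0]]).round(1).tolist())
im,d=vision.get_image('side'); np.savez('pics/side3.npz',im=im,d=d)
cv2.imwrite('pics/s3.png',cv2.resize(im[85:145,270:350,::-1],(800,600),interpolation=2))
```

```text
M in rod frame [0.184  0.0004 0.0006] [[302.2, 127.9], [306.7, 124.6]]
```

View pics/s3.png

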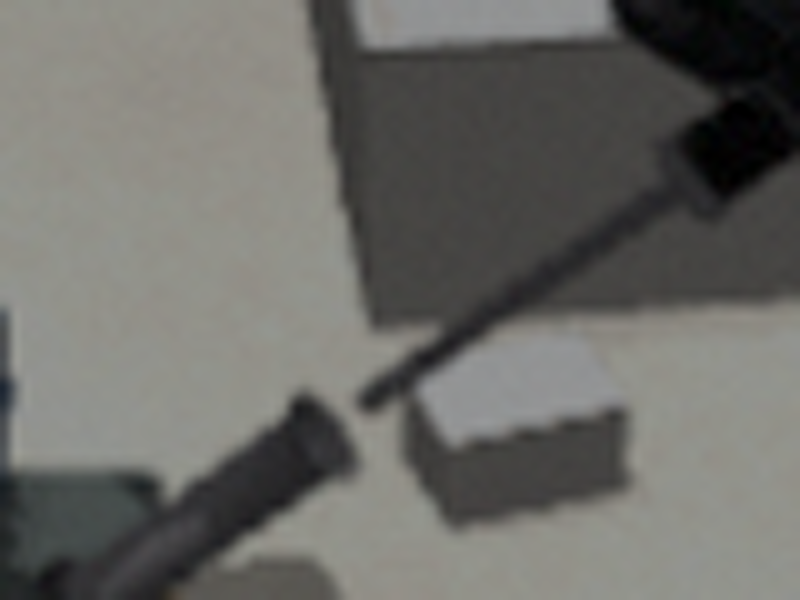

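Extending the shaft line (tip at (368,403)) passes through the rim centre (325,435), so the lateral alignment is good. The tube looks a little steeper in the image, so I'll measure the slopes.

Run:
```python
from h import *
o=sensors.observe(); p=o['ee_pos'];R=o['orientation']; H=p-.006*R[:,2]
sl=lambda a,b: np.degrees(np.arctan2(-(b-a)[1],(b-a)[0])).round(2)
a=proj('side',[H+.16*R[:,0],H+.06*R[:,0]]); print('rod pred',a.round(1).tolist(),sl(*a))
M=np.array([.518,.245,.16])
for y in(-5,-8,-11):
    e=np.array([np.cos(np.radians(y))*.766,np.sin(np.radians(y))*.766,.643]); 
    for c in('side','top'): b=proj(c,[M-.07*e,M-.012*e]); print(y,c,b.round(1).tolist(),sl(*b))
def prof(im,a,b,half,n=12):
    g=cv2.GaussianBlur(im.astype(np.float32).mean(2),(0,0),.6); t=(b-a)/np.linalg.norm(b-a); nn=np.array([-t[1],t[0]]); w=np.arange(-half,half+.01,.1); C=[]
    for s in np.linspace(0,1,n):
        q=a+s*(b-a)+w[:,None]*nn; pr=cv2.remap(g,q[:,0].astype(np.float32).reshape(-1,1),q[:,1].astype(np.float32).reshape(-1,1),1).ravel(); gr=np.gradient(pr)
        C.append((s,w[gr.argmin()],w[gr.argmax()],pr.min()))
    return np.array(C).round(2)
im=np.load('pics/side3.npz')['im']
np.set_printoptions(suppress=True)
P=prof(im,*a,4); print('rod',np.c_[P[:,0],P[:,1:3],P[:,1:3].mean(1)].tolist())
e=np.array([np.cos(np.radians(-8))*.766,np.sin(np.radians(-8))*.766,.643])
b=proj('side',[M-.07*e,M-.012*e]); P=prof(im,*b,8); print('tube',P[:,:3].tolist())
b=proj('top',[M-.07*e,M-.012*e]); P=prof(np.load('pics/top0.npz')['im'],*b,8); print('tubetop',b.round(1).tolist(),P[:,:3].tolist())
```

```text
rod pred [[308.2, 123.6], [335.2, 104.8]] 34.85
-5 side [[285.0, 140.4], [299.2, 130.1]] 36.02
-5 top [[232.7, 231.9], [231.9, 215.4]] 92.65
-8 side [[285.0, 139.9], [299.2, 130.0]] 34.82
-8 top [[231.7, 231.8], [231.8, 215.4]] 89.84
-11 side [[285.1, 139.3], [299.2, 129.9]] 33.66
-11 top [[230.7, 231.6], [231.6, 215.4]] 87.01
rod [[0.0, -1.7, 1.2, -0.25], [0.09, -1.4, 1.3, -0.04999999999999993], [0.18, -1.3, 0.9, -0.2], [0.27, -1.2, 1.2, 0.0], [0.36, -1.9, 1.3, -0.29999999999999993], [0.45, -1.5, 1.4, -0.050000000000000044], [0.55, -1.4, 3.9, 1.25], [0.64, -1.6, 1.1, -0.25], [0.73, -1.5, 0.9, -0.3], [0.82, -1.7, 1.3, -0.19999999999999996], [0.91, -1.3, 1.6, 0.15000000000000002], [1.0, -1.2, 1.7, 0.25]]
tube [[0.0, 1.2, 4.7], [0.09, -7.6, 4.2], [0.18, -8.0, 3.5], [0.27, -3.1, 3.8], [0.36, -3.6, 3.4], [0.45, -4.0, 4.0], [0.55, -3.4, 4.1], [0.64, -3.6, 3.9], [0.73, -3.5, 4.0], [0.82, -3.4, 4.1], [0.91, -3.9, 3.6], [1.0, -3.8, 3.7]]
tubetop [[231.7, 231.8], [231.8, 215.4]] [[0.0, 2.8, 4.7], [0.09, -4.4, 4.6], [0.18, -4.3, 5.1], [0.27, -4.5, 4.6], [0.36, -4.6, 3.4], [0.45, -4.1, 3.5], [0.55, -4.6, 3.8], [0.64, -4.2, 3.7], [0.73, -4.3, 3.7], [0.82, -4.4, 3.6], [0.91, -4.5, 4.0], [1.0, -3.9, 3.6]]
```

Both views agree on the axis; I'll add 1 mm in y. Now the slow entry.

Call:
{"fn": "jog_arm", "kwargs": {"motion": [-0.24,0.074,-0.206,0,0,0,0,-0.242,0.034,-0.206,0,0,0,0,-0.242,0.034,-0.206,0,0,0,0,-0.242,0.034,-0.206,0,0,0,0,0,0,0,0,0,0,0]}}

```text
clock: 17.7
ee_pos: [0.6351, 0.229, 0.2515]
orientation: [[-0.76, 0.139, 0.635], [0.106, 0.99, -0.09], [-0.642, -0.001, -0.767]]
force: [-0.6, 0.2, -1.8]
grip_width: 0.0129
grip_force: 60.0
```

Call:
{"fn": "jog_arm", "kwargs": {"motion": [-0.242,0.034,-0.206,0,0,0,0,-0.242,0.034,-0.206,0,0,0,0,0,0,0,0,0,0,0,0,0,0,0,0,0,0,0,0,0,0,0,0,0]}}

```text
clock: 18.32
ee_pos: [0.6241, 0.2306, 0.2425]
orientation: [[-0.758, 0.139, 0.637], [0.106, 0.99, -0.09], [-0.643, -0.0, -0.766]]
force: [0.0, -0.4, -1.9]
grip_width: 0.0132
grip_force: 60.0
```

Call:
{"fn": "jog_arm", "kwargs": {"motion": [-0.242,0.034,-0.206,0,0,0,0,-0.242,0.034,-0.206,0,0,0,0,-0.242,0.034,-0.206,0,0,0,0,-0.242,0.034,-0.206,0,0,0,0,0,0,0,0,0,0,0]}}

```text
clock: 18.95
ee_pos: [0.5988, 0.234, 0.2206]
orientation: [[-0.76, 0.139, 0.635], [0.106, 0.99, -0.09], [-0.642, -0.001, -0.767]]
force: [0.6, -0.7, -1.9]
grip_width: 0.0131
grip_force: 60.0
```

Run:
```python
from h import *
o=sensors.observe(); p=o['ee_pos'];R=o['orientation']; H=p-.006*R[:,2]
print(((np.array([.518,.246,.16])-H)@R).round(4),(o['force']@R).round(1),o['ft_torque'].round(2))
im,d=vision.get_image('side'); np.savez('pics/side4.npz',im=im,d=d)
cv2.imwrite('pics/s4.png',cv2.resize(im[85:145,270:350,::-1],(640,480),interpolation=2))
```

```text
[1.015e-01 7.000e-04 1.000e-04] [ 0.7 -0.6  1.9] [-0.    0.43  0.  ]
```

View pics/s4.png

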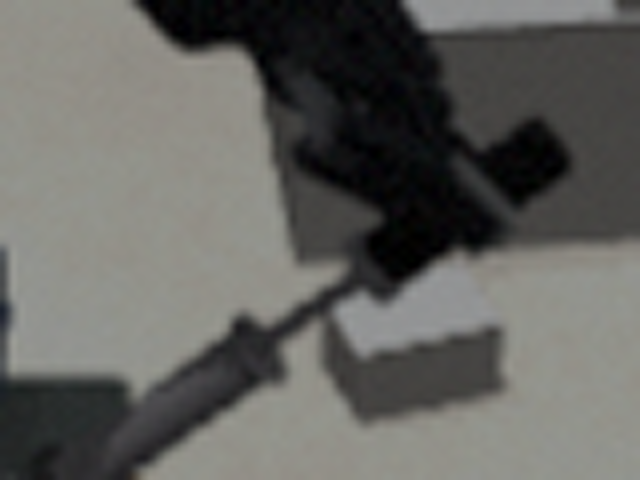

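The shaft is in the tube, with the collar about 55 mm from the rim at (255,350). I'll continue.

Call:
{"fn": "jog_arm", "kwargs": {"motion": [-0.303,0.042,-0.257,0,0,0,0,-0.303,0.042,-0.257,0,0,0,0,-0.303,0.042,-0.257,0,0,0,0,-0.303,0.042,-0.257,0,0,0,0,0,0,0,0,0,0,0]}}

```text
clock: 19.62
ee_pos: [0.568, 0.2381, 0.1944]
orientation: [[-0.76, 0.139, 0.635], [0.105, 0.99, -0.09], [-0.641, -0.002, -0.768]]
force: [-1.4, -1.1, -2.3]
grip_width: 0.0132
grip_force: 59.9
```

Call:
{"fn": "jog_arm", "kwargs": {"motion": [-0.15,0.021,-0.129,0,0,0,0,-0.1,0.014,-0.086,0,0,0,0,0,0,0,0,0,0,0,0,0,0,0,0,0,0,0,0,0,0,0,0,0]}}

```text
clock: 20.25
ee_pos: [0.5629, 0.239, 0.1902]
orientation: [[-0.759, 0.139, 0.636], [0.106, 0.99, -0.09], [-0.642, -0.001, -0.766]]
force: [0.0, -2.8, -1.4]
grip_width: 0.0125
grip_force: 59.9
```

Call:
{"fn": "jog_arm", "kwargs": {"motion": [-0.09,-0.01,-0.077,0,0,0,0,0,0,0,0,0,0,0,-0.09,0.013,-0.077,0,0,0,0,0,0,0,0,0,0,0,0,0,0,0,0,0,0]}}

```text
clock: 20.88
ee_pos: [0.5595, 0.2392, 0.1879]
orientation: [[-0.757, 0.139, 0.638], [0.106, 0.99, -0.09], [-0.645, -0.0, -0.765]]
force: [5.2, -4.6, -0.1]
grip_width: 0.0134
grip_force: 59.8
```

Call:
{"fn": "jog_arm", "kwargs": {"motion": [-0.06,0.008,-0.051,0,0,0,0,0,0,0,0,0,0,0,0,0,0,0,0,0,0,0,0,0,0,0,0,0,0,0,0,0,0,0,0]}}

```text
clock: 21.5
ee_pos: [0.5593, 0.2394, 0.1881]
orientation: [[-0.755, 0.138, 0.641], [0.106, 0.99, -0.089], [-0.647, 0.0, -0.763]]
force: [8.6, -5.5, 2.0]
grip_width: 0.013
grip_force: 59.6
```

Run:
```python
from h import *
o=sensors.observe(); p=o['ee_pos'];R=o['orientation']; H=p-.006*R[:,2]
print(((np.array([.518,.246,.16])-H)@R).round(4),(o['force']@R).round(1),o['ft_torque'].round(2))
im,d=vision.get_image('side'); np.savez('pics/side5.npz',im=im,d=d)
cv2.imwrite('pics/s5.png',cv2.resize(im[95:140,280:340,::-1],(800,600),interpolation=2))
```

```text
[0.0501 0.0008 0.0004] [-8.4 -4.2  4.5] [-0.85 -1.03 -0.12]
```

View pics/s5.png

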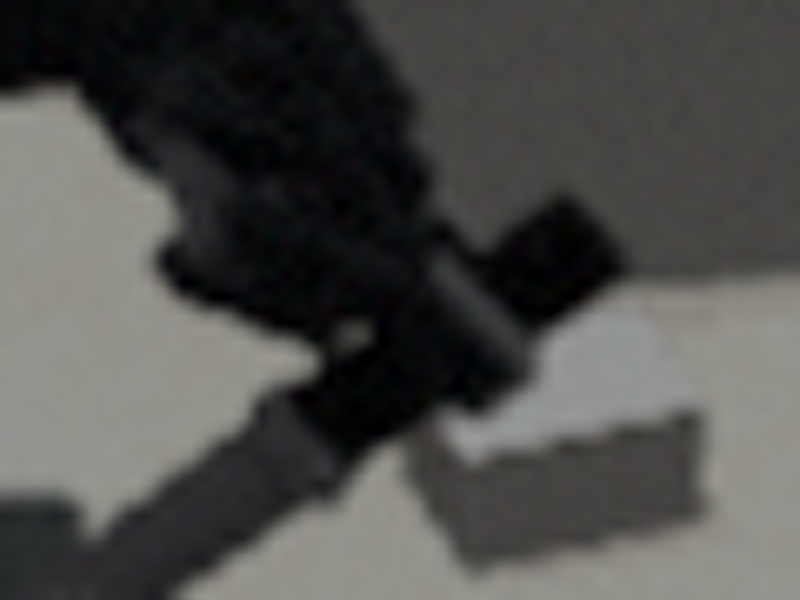

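The collar looks seated on the rim around (300,440). I'll push a little more, easing the lateral load, to confirm a hard stop.

Call:
{"fn": "jog_arm", "kwargs": {"motion": [-0.09,-0.02,-0.077,0,0,0,0,0,0,0,0,0,0,0,0,0,0,0,0,0,0,0,0,0,0,0,0,0,0,0,0,0,0,0,0]}}

```text
clock: 22.18
ee_pos: [0.5588, 0.2398, 0.1884]
orientation: [[-0.752, 0.137, 0.644], [0.107, 0.991, -0.087], [-0.65, 0.003, -0.76]]
force: [12.4, -3.0, 3.7]
grip_width: 0.0131
grip_force: 59.3
```

Call:
{"fn": "jog_arm", "kwargs": {"motion": [-0.09,0,-0.077,0,0,0,0,0,0,0,0,0,0,0,0,0,0,0,0,0,0,0,0,0,0,0,0,0,0,0,0,0,0,0,0]}}

```text
clock: 22.8
ee_pos: [0.5584, 0.2401, 0.1889]
orientation: [[-0.749, 0.137, 0.648], [0.106, 0.991, -0.086], [-0.654, 0.005, -0.757]]
force: [17.6, -4.1, 5.6]
grip_width: 0.0129
grip_force: 59.4
```

Call:
{"fn": "jog_arm", "kwargs": {"motion": [0.05,-0.03,-0.06,0,0,0,0,0,0,0,0,0,0,0,0,0,0,0,0,0,0,0,0,0,0,0,0,0,0,0,0,0,0,0,0]}}

```text
clock: 23.42
ee_pos: [0.5593, 0.2399, 0.1877]
orientation: [[-0.749, 0.136, 0.648], [0.107, 0.991, -0.085], [-0.653, 0.005, -0.757]]
force: [10.1, -3.4, 10.7]
grip_width: 0.0127
grip_force: 60.5
```

Run:
```python
from h import *
o=sensors.observe(); p=o['ee_pos'];R=o['orientation']; H=p-.006*R[:,2]
print(((np.array([.518,.246,.16])-H)@R).round(4),(o['force']@R).round(1),o['ft_torque'].round(2))
im3=np.load('pics/side3.npz')['im']
im,d=vision.get_image('side'); 
a,b=proj('side',[H+.12*R[:,0],H-.02*R[:,0]]); t=(b-a)/np.linalg.norm(b-a); n=np.array([-t[1],t[0]])
def line(im):
    g=im.astype(np.float32).mean(2); s=np.arange(0,40,.5); q=a+s[:,None,None]*t+np.arange(-2,2.1,.5)[:,None]*n
    return cv2.remap(g,q[...,0].astype(np.float32),q[...,1].astype(np.float32),1).mean(1)
print('scale mm/px',140/np.linalg.norm(b-a)); print('now',line(im).astype(int)[::1].tolist()); print('before',line(im3).astype(int).tolist())
```

```text
[ 0.0498  0.0003 -0.0003] [-15.   -2.   -1.2] [-0.57 -1.87  0.08]
scale mm/px 3.2548071981275055
now [52, 50, 48, 46, 44, 42, 42, 42, 42, 41, 42, 42, 43, 42, 42, 42, 41, 42, 43, 43, 43, 42, 43, 42, 43, 43, 42, 42, 42, 43, 42, 42, 41, 40, 39, 38, 38, 40, 41, 42, 44, 46, 45, 40, 30, 18, 9, 4, 3, 3, 4, 4, 3, 4, 4, 3, 2, 3, 3, 4, 5, 8, 9, 10, 10, 11, 10, 8, 9, 11, 13, 17, 26, 36, 45, 52, 52, 45, 31, 17]
before [60, 60, 60, 59, 59, 59, 59, 59, 58, 57, 55, 52, 49, 47, 46, 46, 45, 45, 44, 44, 44, 44, 44, 44, 43, 42, 43, 42, 42, 42, 41, 40, 40, 40, 38, 38, 41, 46, 49, 50, 49, 49, 50, 57, 73, 96, 118, 132, 136, 130, 118, 104, 92, 86, 84, 81, 80, 77, 74, 73, 74, 78, 82, 86, 86, 81, 79, 79, 81, 81, 81, 79, 75, 74, 73, 72, 70, 68, 67, 67]
```

Run:
```python
from h import *
R3=np.array([[-0.757,0.139,0.638],[0.106,0.99,-0.09],[-0.644,0,-0.765]]);R4=np.array([[-0.76,0.139,0.635],[0.106,0.99,-0.09],[-0.642,-0.001,-0.767]]);R5=np.array([[-0.755,0.138,0.641],[0.106,0.99,-0.089],[-0.647,0,-0.763]])
for n,p,R in((3,[.6608,.2246,.2744],R3),(4,[.5988,.234,.2206],R4),(5,[.5593,.2394,.1881],R5)):
    im=np.load(f'pics/side{n}.npz')['im'].astype(np.float32).mean(2); H=np.array(p)-.006*R[:,2]
    s=np.arange(.03,.075,.001); q=proj('side',H+s[:,None]*R[:,0]); t=q[0]-q[-1]; t/=np.linalg.norm(t); nn=np.array([-t[1],t[0]])
    Q=(q[:,None]+np.arange(-1,1.1,.5)[:,None]*nn).astype(np.float32)
    print(n,list(zip((s*1000).astype(int).tolist(),cv2.remap(im,Q[...,0].copy(),Q[...,1].copy(),1).mean(1).astype(int).tolist())))
```

```text
3 [(30, 4), (31, 4), (32, 5), (33, 4), (34, 3), (35, 3), (36, 2), (37, 2), (38, 1), (39, 2), (40, 2), (41, 3), (42, 5), (43, 9), (44, 15), (45, 22), (46, 30), (47, 36), (48, 41), (49, 43), (50, 43), (51, 42), (52, 41), (53, 41), (54, 42), (55, 43), (56, 44), (57, 44), (58, 43), (59, 43), (60, 43), (61, 43), (62, 44), (63, 45), (64, 45), (65, 45), (66, 45), (67, 45), (68, 44), (69, 43), (70, 43), (71, 44), (72, 45), (73, 45), (74, 45)]
4 [(30, 3), (31, 2), (32, 1), (33, 2), (34, 2), (35, 2), (36, 2), (37, 2), (38, 2), (39, 3), (40, 4), (41, 4), (42, 5), (43, 7), (44, 13), (45, 20), (46, 28), (47, 35), (48, 40), (49, 43), (50, 45), (51, 45), (52, 44), (53, 44), (54, 46), (55, 49), (56, 53), (57, 56), (58, 58), (59, 59), (60, 60), (61, 62), (62, 64), (63, 65), (64, 67), (65, 67), (66, 66), (67, 64), (68, 61), (69, 60), (70, 58), (71, 56), (72, 56), (73, 56), (74, 58)]
5 [(30, 5), (31, 4), (32, 3), (33, 3), (34, 2), (35, 2), (36, 3), (37, 3), (38, 4), (39, 4), (40, 4), (41, 5), (42, 6), (43, 9), (44, 12), (45, 18), (46, 26), (47, 32), (48, 38), (49, 42), (50, 43), (51, 44), (52, 44), (53, 43), (54, 43), (55, 42), (56, 41), (57, 40), (58, 39), (59, 37), (60, 37), (61, 37), (62, 38), (63, 40), (64, 41), (65, 42), (66, 42), (67, 42), (68, 42), (69, 42), (70, 42), (71, 43), (72, 43), (73, 42), (74, 42)]
```

The handle edge sits at s≈45 mm in all three frames, so the rod is about 5 mm further forward in the hand than I assumed. That puts the collar on the mouth, and the force is a purely axial 15 N hard stop, so it's seated. Pulling out.

Call:
{"fn": "jog_arm", "kwargs": {"motion": [0.3,-0.03,0.26,0,0,0,0,0.517,-0.072,0.437,0,0,0,0,0.517,-0.072,0.437,0,0,0,0,0.517,-0.072,0.437,0,0,0,0,0.517,-0.072,0.437,0,0,0,0]}}

```text
clock: 24.1
ee_pos: [0.6126, 0.2303, 0.2291]
orientation: [[-0.761, 0.139, 0.634], [0.107, 0.99, -0.09], [-0.64, -0.0, -0.768]]
force: [-0.6, 1.2, -1.1]
grip_width: 0.0127
grip_force: 60.2
```

Call:
{"fn": "jog_arm", "kwargs": {"motion": [0.517,-0.072,0.437,0,0,0,0,0.517,-0.072,0.437,0,0,0,0,0.517,-0.072,0.437,0,0,0,0,0.517,-0.072,0.437,0,0,0,0,0.517,-0.072,0.437,0,0,0,0]}}

```text
clock: 24.72
ee_pos: [0.6782, 0.221, 0.285]
orientation: [[-0.759, 0.139, 0.636], [0.106, 0.99, -0.09], [-0.642, -0.001, -0.767]]
force: [0.8, -0.0, -1.1]
grip_width: 0.0127
grip_force: 60.2
```

Call:
{"fn": "jog_arm", "kwargs": {"motion": [0.3,-0.04,0.4,0,0,0,0,0,0,0,0,0,0,0,0,0,0,0,0,0,0,0,0,0,0,0,0,0,0,0,0,0,0,0,0]}}

```text
clock: 25.35
ee_pos: [0.6848, 0.2202, 0.2943]
orientation: [[-0.759, 0.139, 0.636], [0.106, 0.99, -0.09], [-0.642, -0.001, -0.767]]
force: [0.2, -0.6, -1.3]
grip_width: 0.0128
grip_force: 60.2
```

Call:
{"fn": "jog_arm", "kwargs": {"motion": [0,-1,0,0.14,0.99,0,0,0,-1,0,0.14,0.99,0,0,0,-1,0,0.14,0.99,0,0,0,-1,0,0.14,0.99,0,0,0,-1,0,0.14,0.99,0,0]}}

```text
clock: 25.98
ee_pos: [0.6852, 0.0944, 0.2953]
orientation: [[-0.976, 0.139, 0.17], [0.137, 0.99, -0.024], [-0.171, 0.0, -0.985]]
force: [0.6, 0.4, -1.0]
grip_width: 0.013
grip_force: 60.1
```

Call:
{"fn": "jog_arm", "kwargs": {"motion": [0,-1,0,0.14,0.99,0,0,0,-1,0,0.093,0.66,0,0,-0.78,-1,-0.66,0,0,0,0,-0.78,-1,-0.66,0,0,0,0,-0.78,-0.93,-0.66,0,0,0,0]}}

```text
clock: 26.6
ee_pos: [0.6262, -0.0291, 0.2447]
orientation: [[-0.99, 0.139, 0.001], [0.139, 0.99, -0.001], [-0.001, -0.0, -1.0]]
force: [0.3, -0.5, -1.1]
grip_width: 0.0127
grip_force: 60.2
```

Call:
{"fn": "jog_arm", "kwargs": {"motion": [0,0,-1,0,0,0,0,0,0,-1,0,0,0,0,0,0,-1,0,0,0,0,0,0,-1,0,0,0,0,0,0,-1,0,0,0,0]}}

```text
clock: 27.22
ee_pos: [0.6268, -0.0281, 0.1196]
orientation: [[-0.99, 0.139, 0.001], [0.139, 0.99, -0.0], [-0.001, -0.0, -1.0]]
force: [0.1, -0.4, -1.4]
grip_width: 0.0128
grip_force: 60.1
```

Call:
{"fn": "jog_arm", "kwargs": {"motion": [0,0,-0.7,0,0,0,0,0,0,-0.2,0,0,0,0,0,0,0,0,0,0,0,0,0,0,0,0,0,0,0,0,0,0,0,0,0]}}

```text
clock: 27.85
ee_pos: [0.6273, -0.0283, 0.0988]
orientation: [[-0.99, 0.139, 0.002], [0.139, 0.99, -0.0], [-0.002, -0.0, -1.0]]
force: [0.1, -0.9, -2.0]
grip_width: 0.0126
grip_force: 60.1
```

Run:
```python
from h import *
o=sensors.observe(); p=o['ee_pos'];R=o['orientation']; H=p-.006*R[:,2]
print('tip',(H+.17*R[:,0]).round(3),proj('side',H+.17*R[:,0]).round(1),o['joint_vel'].round(2),o['force'].round(1))
im,d=vision.get_image('side')
m=np.zeros((400,640),bool); m[170:250,250:345]=1; q=pts('side',m,d); q=q[(q[:,2]>.07)&(q[:,2]<.14)&(q[:,0]<.57)]; print(len(q),q[np.argmin(q[:,0])].round(3),np.polyfit(q[:,0],q[:,2],1).round(3))
q=pts('side',trace('dial','side')[0]['region'],d); q=q[(q[:,2]>.106)&(q[:,2]<.13)]; mu=q.mean(0); a=np.linalg.svd((q-mu)[:,:2])[2][0]; print('dial',np.degrees(np.arctan2(a[1],a[0])))
cv2.imwrite('pics/f.png',cv2.resize(im[90:390,200:500,::-1],(600,600)))
```

```text
tip [ 0.459 -0.005  0.105] [[289.9 204.2]] [-0.01  0.15  0.34  0.03  0.    0.02] [ 0.1 -0.9 -2. ]
127 [ 0.462 -0.007  0.104] [0.008 0.103]
dial -166.32748017403054
```

View pics/f.png

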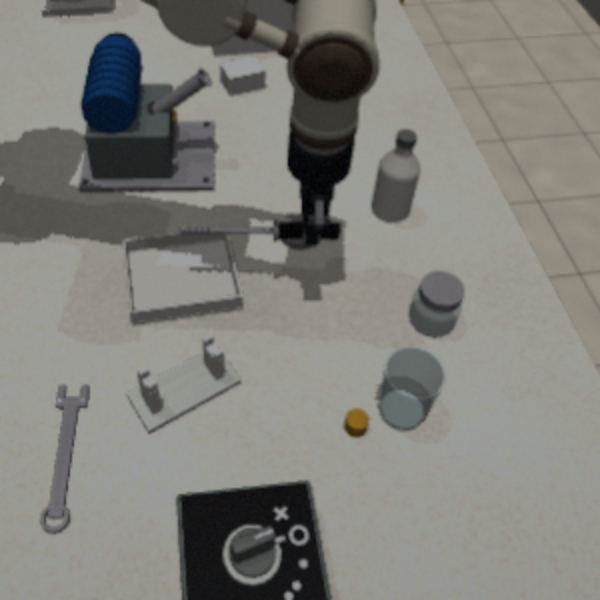

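The rod is level with its tip over the tray at (182,231), the dial is on the ring, and the visible bystanders are undisturbed; the flange is hidden behind the gripper. One still call, then I hand in.

Call:
{"fn": "jog_arm", "kwargs": {"motion": [0,0,0,0,0,0,0,0,0,0,0,0,0,0,0,0,0,0,0,0,0,0,0,0,0,0,0,0,0,0,0,0,0,0,0]}}

```text
clock: 28.58
ee_pos: [0.6266, -0.0281, 0.0978]
orientation: [[-0.99, 0.139, -0.0], [0.139, 0.99, -0.0], [0.0, -0.0, -1.0]]
force: [0.9, -0.2, -2.3]
grip_width: 0.0129
grip_force: 60.1
```

```bash
python3 -c "
from station import robot
print(robot.close_job())"
```

```text
the job is handed in; nothing more can be done
None
```

I turned the dial to stop, seated the rod in the tube to a hard stop and pulled it out, and handed in at about 29 s holding it level with its tip over the tray about 104 mm up; no verdict came back.

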